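# Sterilise the spatula in the well steriliser

### The arm

A 6-joint arm with a two-finger parallel gripper is mounted at the origin on a cart in front of the work surface, level with it; the furniture and walls round the work are solid. World frame = base frame: x ahead of the robot, y to its left, z up, the work surface at z = 0. Lengths are in m, angles in rad, forces in N, time in s.
With the tool pointing down it reaches from about 0.3 to 0.775 m from the base axis. Payload 14.6 kg.
Tool frame: the origin (TCP) lies on the centre line of the jaws, within the pads' length; the fingertips stand 19 mm ahead of it and the grasp point (between the pads) is the TCP; z points along the fingers, x is the direction in which the jaws open and shut, and the axes are right-handed (so a half turn about z gives the same grasp; the last joint's range is limited). The gripper opens to 94 mm and grips with 3 to 60 N. Pads are 16 mm wide; open, the fingers measure 119 mm over their backs; the gripper's body (75 mm by 177 mm) begins 78 mm behind the grasp point.
Start: joints at [-1.403, 0.3, 1.521, -0, 1.321, -0.067], TCP at [0.128, -0.535, 0.224] pointing down, gripper open.
Joint ranges: [-3.03, 3.03], [-0.79, 2.21], [0.23, 2.52], [-1.04, 4.18], [0, 3.07], [-2.55, 2.55]. Speed limits (rad/s): [2.22, 2.22, 2.57, 3.14, 3.14, 3.14].

### API

Orientations are given as [roll, pitch, yaw] about the fixed x, y, z axes, in that order (R = Rz(yaw) Ry(pitch) Rx(roll)).
In Python, from station import ctrl, imaging gives the robot as it stands.
- The arm moves only by the shell command python3 -m handwheel 'ROWS' [OPENING] [FORCE]. ROWS is JSON, a list that holds one entry, the list of rows, each a list of 4 numbers: the shift along the tool's x, y, z in m, then the turn about the tool's z in rad. A call has 1 to 10 rows; each row shifts and turns the pose as measured when the row begins, along the tool's axes as they then stand; what a row does not reach is not made up. A row lasts 1/10 s, in which the tool goes at most 50 mm and 8.59 degrees, less where a joint would pass 70% of its speed; a pose out of reach is approached as far as the arm can. A call is refused whole if a number of a shift passes 0.05 or a number of a turn 0.15, either way. A call with a gripper value outside its range is refused whole. OPENING is the finger opening in m, from 0 to 0.094, set as the call begins (- or left out, the last holds). The fingers move at their own pace and stop on an object; FORCE is the grip in N (left out, the last holds). Time passes only in rows, so rows that do not move let the fingers close. It gives the time, the measured TCP pose, the force and the opening at its end, in the units of the state.
- ctrl.get_obs(): the state, without advancing time (a new reading comes with each control period).
- imaging.camera(name): name is "side" or "top" or "wrist"; returns the picture (420x560x3 uint8, red, green, blue); there is no depth.
- imaging.camera_model(name): a dict with "camera_matrix" (3x3 intrinsics, pixels), "position" and "attitude" of the camera in the world. Camera axes: x right, y up, looking along -z (the intrinsics and any distortion apply to the point x, -y, -z); pixel columns grow to the right and rows downward; lengths in m; the calibration is good to about 2 mm. The wrist camera is an equidistant fisheye: a pixel r from the principal point sees the ray r / f radians off the axis. A picture is of the moment at which its call begins: read the wrist's pose just before it. camera_model takes no time and is no camera call; for the wrist camera it gives the pose at the moment of the call.
- ctrl.hand_in(): hands the job in, once; it reports no verdict.
The state is a dict: "time_s": time; "qpos": joint angles; "joint_vel": joint speeds; "tau": joint torques, N m; "ee_pos": TCP position; "eef_rot": TCP orientation; "force": force on the tool from outside, world axes, zero at the start; "moment": the same for the moment, N m; "grip_width": finger opening in m.
Only numpy, scipy, OpenCV 4.12 (cv2) and the standard library are available. Lean on these libraries where they do the work, as an engineer would, in place of code of your own. Each camera call takes 0.05 s, during which the arm holds its last target. There are 200 camera calls.

### The job

Sterilise the flat-bladed spatula, the tool with the thick handle: swing the steriliser's cover clear of its well, lift the spatula off the hanging rack and hold its whole blade down inside the well, upright and without pressing on the well, for a good two seconds. Then hang it back upright by its collar in the slot it came from, let go, and swing the cover fully shut over the well. Leave the needle and the hook hanging, and the dishes and the vial where they are.

Things in the scene. Friction and masses are not known exactly. Their poses are not given: they have to be found in the camera images.
- steriliser: Round white bench steriliser, fixed: housing 124 mm across, 95 mm high to the rim of its well, steel top; a white control pod with a dial stands out on its front (-x) to 95 mm from the axis. Origin: centre of its underside; z up. The upright ceramic well lies on the housing's axis: inner diameter 30 mm, 70 mm deep, open at the top under the cover.
- well_mouth (a point): Centre of the well's mouth at rim height, on the housing's axis; axes as the steriliser's.
- cover_pivot (a point): Upright pivot axis of the cover, 48 mm behind (+x of the steriliser's frame) the well's axis, at rim height.
- cover (a joint): Flat steel disc, 45 mm across, over the well on an arm that swings level about the upright pivot and stays where left. 0 rad = fully shut, centred on the well, at a stop (may start slightly ajar); grows as it swings anticlockwise seen from above (knob goes from the steriliser's front to its right, -y). Well wholly uncovered from 0.8 rad; open stop 1.75 rad.
- cover_knob (a point): Centre of the top of the cover's black round knob: 16 mm across, 22 mm high, 60 mm from the pivot axis; its top is 31 mm above the rim, the cover plate under it 6 mm above the rim. z up.
- rack: Fixed steel rack 180 wide (y), 100 deep, 125 mm high: foot, two rear uprights, level 3 mm shelf with its top at 125 mm. Three slots 16 mm wide at y = -56, 0, +56 mm, open at the front edge (x = -30 mm), closed end at x = +12 mm. The front edge is turned up 4 mm as a lip: lift a tool 8 mm or more, then draw it out forwards (-x). Origin: centre of the underside.
- spatula: Spatula hanging by its collar in any of the three slots, 45 g. Handle 13 mm across, 4 to 66 mm above the origin (the other tools: 9 mm, shorter); collar 26 mm across, 4 mm high, lying on the shelf; neck 9 mm across to 24 mm below, shaft 4.4 mm across, flat blade 13 x 3 mm from 68 to 100 mm below. Origin: centre of the collar's underside, z up along the handle.
- spatula_tip (a point): Lowest point of the spatula's blade, 100 mm below the spatula's origin.
- needle: Straight pointed needle, hanging in another slot: slim handle 9 mm across from 4 to 54 mm above the origin, same collar and neck, point 95 mm below. Origin: centre of the collar's underside. To be left alone.
- hook: Seeker with its end bent aside as a small hook, hanging in another slot: slim handle 9 mm across, 4 to 54 mm above the origin, same collar and neck, end 94 mm below. Origin: centre of the collar's underside. To be left alone.
- agar_dish: Glass dish with pale agar, 100 mm across, 18 mm high, loose bystander on the worktop. Origin: centre of the underside.
- small_dish: Empty glass dish, 60 mm across, 12 mm high, loose bystander. Origin: centre of the underside.
- vial: Capped glass vial, 29 mm across, 54 mm high, standing, loose bystander. Origin: centre of the underside.
There are look-alikes about, which are no part of the job. What is shaped like the spatula but yellow is not meant.

How it is judged:
On the way, in this order (a step that is already met when the one before it is completed fails the run):
1. the cover is swung clear of the well (beyond 0.85 rad) (value of joint cover above 0.85 rad), for 0.2 s.
2. the spatula is off the rack (5 cm from where it hung) (distance of spatula from where it was at the start of the episode above 0.05 m), for 0.1 s.
3. the blade's tip is held at least 28 mm below the well's mouth, inside the well and upright within 0.25 rad, for 1.5 s (z of spatula_tip in the frame of well_mouth between -0.075 and -0.028 m and horizontal distance between spatula_tip and well_mouth below 0.015 m and angle between spatula's own z axis and vertical below 0.25 rad), for 1.5 s.
4. the spatula hangs again by its collar in the slot it came from, released (distance of spatula from where it was at the start of the episode below 0.025 m and z of spatula in the frame of rack between 0.122 and 0.128 m and angle between spatula's own z axis and vertical below 0.1 rad and contact force between the fingers and spatula below 0.1 N), for 0.2 s.
At the end, for the whole second after the job is handed in: Cover shut over the well (below 0.08 rad); spatula at rest in the slot it came from, within 25 mm of its start, collar on the shelf (within 3 mm), upright within 0.1 rad; needle and hook hanging upright (0.1 rad), and they, the dishes and the vial within 20 mm of where they were (value of joint cover below 0.08 rad and distance of spatula from where it was at the start of the episode below 0.025 m and z of spatula in the frame of rack between 0.122 and 0.128 m and angle between each of spatula, needle, hook's own z axis and vertical below 0.1 rad and linear speed of spatula below 0.02 m/s and distance of each of needle, hook, agar_dish, small_dish, vial from where it was at the start of the episode below 0.02 m); the robot touches nothing.
It fails at once if the spatula presses on the steriliser or its cover with more than 8 N (contact force between spatula and steriliser above 8 N).
It fails at once if the needle or the hook is moved more than 20 mm (distance of any of needle, hook from where it was at the start of the episode above 0.02 m).
It fails at once if the dishes or the vial are moved more than 20 mm (distance of any of agar_dish, small_dish, vial from where it was at the start of the episode above 0.02 m).
It also fails if it takes over 72 s, if anything falls off the work surface, if the arm or the gripper's body presses on something with over 40 N, if the wrist force passes 120 N, or if a joint passes its speed limit or range.

## Working session

There is one attempt and no reset: what is moved stays moved. The work goes in short steps, Python scripts to look and compute and a shell command to move; the robot and the scene stay as the last step left them, time stands still between calls to the robot, and variables do not carry over. Pictures are saved under pics/ and viewed, about 8 in all and at most 12, crops included, and the job is handed in when it is done.

```bash
mkdir -p pics; python3 - <<'E'
from station import ctrl, imaging
import cv2,numpy as np
print(ctrl.get_obs())
for n in ("side","top","wrist"):
    m=imaging.camera_model(n);print(n,m)
    im=imaging.camera(n);np.save(f"{n}0.npy",im);cv2.imwrite(f"pics/{n}0.png",im[:,:,::-1])
a=[cv2.imread(f"pics/{n}0.png") for n in("side","top")]
E
```

```text
{'time_s': 0.0, 'qpos': array([-1.40257650e+00,  3.00468681e-01,  1.52160553e+00,  3.41587643e-05,
        1.32069182e+00, -6.65800301e-02]), 'joint_vel': array([ 0.00077591,  0.00130599,  0.00077392, -0.00083141, -0.00029532,
        0.00204714]), 'tau': array([-3.31394040e-04, -5.31803727e+01, -3.52736664e+01,  7.07655237e-02,
        2.44454015e-02, -1.12939072e-04]), 'ee_pos': array([ 0.12793085, -0.53465925,  0.2238773 ]), 'eef_rot': array([-3.14148157e+00,  1.16858235e-03, -1.33600488e+00]), 'force': array([ 0.32099974, -0.23215299, -0.35852139]), 'moment': array([-0.01957662, -0.05143647, -0.04119931]), 'grip_width': 0.09419525695589477}
side {'camera_matrix': array([[483.3281655 ,   0.        , 282.6766383 ],
       [  0.        , 483.3281655 , 211.22364514],
       [  0.        ,   0.        ,   1.        ]]), 'position': array([-0.00141201,  0.82267926,  0.74292121]), 'attitude': array([ 1.02557868, -0.00295849, -2.56795297])}
top {'camera_matrix': array([[513.19440773,   0.        , 286.5831349 ],
       [  0.        , 513.19440773, 211.38514122],
       [  0.        ,   0.        ,   1.        ]]), 'position': array([ 0.45750811, -0.04947067,  1.27682814]), 'attitude': array([ 0.07955745, -0.00429617, -1.56510071])}
wrist {'camera_matrix': array([[325.1922621 ,   0.        , 277.51556988],
       [  0.        , 325.1922621 , 214.48524923],
       [  0.        ,   0.        ,   1.        ]]), 'position': array([ 0.19450332, -0.52019019,  0.382858  ]), 'attitude': array([-0.23608744,  0.00147153, -1.3364773 ])}
```

View pics/side0.png

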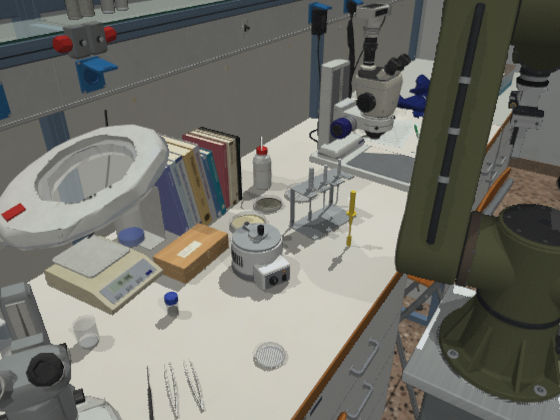

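View pics/top0.png

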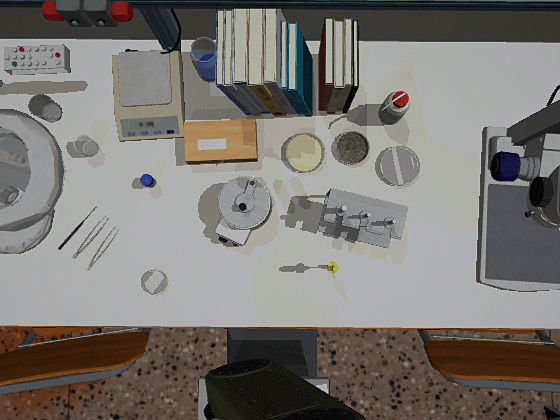

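Side view: the steriliser is at about (257,247), the rack at about (320,195), and the yellow look-alike at (351,215). In the top view they are at (243,205), (362,218) and (333,267). I'll zoom into both.

```bash
cat > h.py <<'E'
import numpy as np,cv2
from scipy.spatial.transform import Rotation as R
from station import ctrl, imaging
def rot(a): return R.from_euler('xyz',a).as_matrix()
def ray(m,u,v,fish=False):
    K=m["camera_matrix"]; a=(u-K[0,2])/K[0,0]; b=(v-K[1,2])/K[1,1]
    if fish:
        r=np.hypot(a,b); s=np.sin(r)/max(r,1e-9); d=np.array([a*s,-b*s,-np.cos(r)])
    else: d=np.array([a,-b,-1.])
    return m["position"],rot(m["attitude"])@(d/np.linalg.norm(d))
def plane(m,u,v,z,fish=False):
    p,d=ray(m,u,v,fish); return p+d*(z-p[2])/d[2]
def tri(rs):
    A=sum(np.eye(3)-np.outer(d,d) for p,d in rs); b=sum((np.eye(3)-np.outer(d,d))@p for p,d in rs)
    x=np.linalg.solve(A,b); return x,[np.linalg.norm((np.eye(3)-np.outer(d,d))@(x-p)) for p,d in rs]
def proj(m,X,fish=False):
    c=rot(m["attitude"]).T@(np.array(X)-m["position"]); K=m["camera_matrix"]
    x,y,z=c[0],-c[1],-c[2]
    if fish:
        t=np.arctan2(np.hypot(x,y),z);k=t/max(np.hypot(x,y),1e-9)
    else:k=1/z
    return K[0,0]*x*k+K[0,2],K[1,1]*y*k+K[1,2]
E
python3 - <<'E'
import cv2
t=cv2.imread("pics/top0.png")[165:285,205:415]; s=cv2.imread("pics/side0.png")[155:295,222:362]
cv2.imwrite("pics/c1.png",cv2.resize(t,None,fx=3.8,fy=3.8,interpolation=cv2.INTER_CUBIC))
cv2.imwrite("pics/c2.png",cv2.resize(s,None,fx=4.2,fy=4.2,interpolation=cv2.INTER_CUBIC))
E
```

```text
(no output)
```

View pics/c1.png

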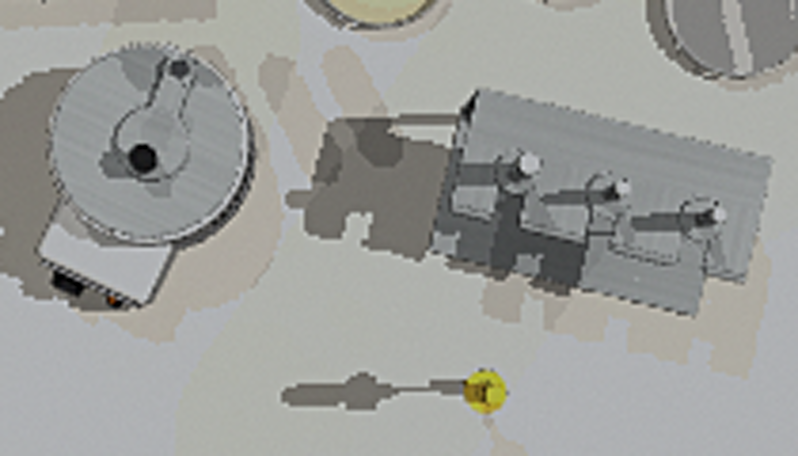

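View pics/c2.png

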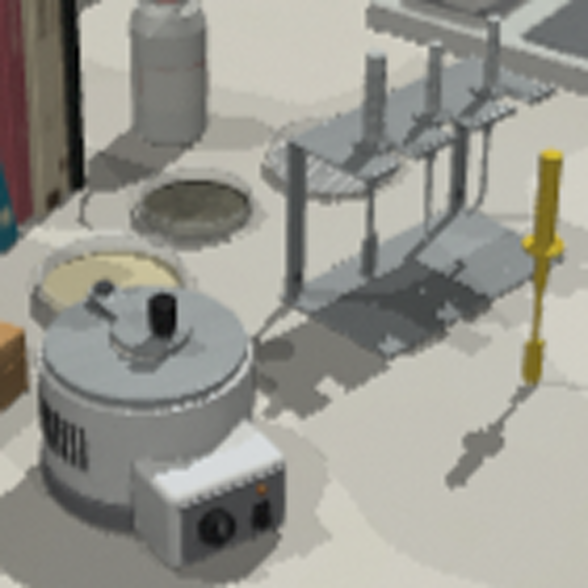

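The spatula, with the thick handle and flat blade, hangs in the rack's leftmost (+y) slot: handle top at (530,160) in the top crop and (376,57) in the side crop. The knob is at (143,155) and (163,300), the pivot at (180,68), and the pod is at lower left. Now I'll triangulate.

```bash
python3 - <<'E'
from h import *
np.set_printoptions(precision=4,suppress=True)
T=imaging.camera_model("top");S=imaging.camera_model("side")
t=lambda p:((p[0]+.5)/3.8-.5+205,(p[1]+.5)/3.8-.5+165)
s=lambda p:((p[0]+.5)/4.2-.5+222,(p[1]+.5)/4.2-.5+155)
P=dict(knob=((143,154),(163,300)),pivot=((180,67),(103,288)),rimc=((149,143),(147,345)),spat=((530,161),(376,57)),mid=((623,186),(434,45)),right=((717,211),(493,20)),
 colS=((515,170),(372,155)),shelfBL=((478,92),(298,142)))
o={}
for k,(a,b) in P.items():
    o[k]=tri([ray(T,*t(a)),ray(S,*s(b))]); print(k,*o[k])
print("rimc plane",plane(T,*t((149,143)),.095),plane(S,*s((147,345)),.095))
for n,p in dict(BL=(478,92),BR=(772,158),FR=(744,282),FRa=(697,314)).items(): print(n,plane(T,*t(p),.125))
d=o['spat'][0]-o['right'][0]; print("rack yaw",np.arctan2(-d[0],d[1]),np.linalg.norm(d[:2]))
d=plane(T,*t((478,92)),.125)-plane(T,*t((772,158)),.125);print("yaw edge",np.arctan2(-d[0],d[1]),np.linalg.norm(d))
d=o['pivot'][0]-o['rimc'][0];print("ster yaw",np.arctan2(d[1],d[0]),np.linalg.norm(d[:2]))
d=o['pivot'][0]-o['knob'][0];print("cover yaw",np.arctan2(d[1],d[0]),np.linalg.norm(d[:2]))
# pod face line top z? bottom front edge pts
for z in(.05,.06):
  a=plane(T,*t((40,255)),z);b=plane(T,*t((148,305)),z);print("pod front yaw",np.arctan2(-(a-b)[0],(a-b)[1]))
print("yaw from pod sides")
E
```

```text
knob [0.5623 0.0458 0.1206] [np.float64(0.0011249695053799486), np.float64(0.0011249695053799074)]
pivot [0.6185 0.0263 0.0984] [np.float64(0.00015000103969143314), np.float64(0.0001500010396913964)]
rimc [0.5732 0.0457 0.0857] [np.float64(5.345639255112378e-05), np.float64(5.3456392551351625e-05)]
spat [ 0.5544 -0.177   0.1828] [np.float64(0.0005656067709928948), np.float64(0.0005656067709929196)]
mid [ 0.5417 -0.2309  0.1726] [np.float64(0.00020999921556593006), np.float64(0.00020999921556578776)]
right [ 0.5273 -0.2843  0.173 ] [np.float64(0.0007109501677841129), np.float64(0.0007109501677840579)]
colS [ 0.5548 -0.1763  0.1133] [np.float64(0.0009903118207236518), np.float64(0.0009903118207235638)]
shelfBL [ 0.5993 -0.1545  0.1196] [np.float64(0.002786723049046729), np.float64(0.0027867230490466063)]
rimc plane [0.5723 0.045  0.095 ] [0.565  0.0566 0.095 ]
BL [ 0.6011 -0.1527  0.125 ]
BR [ 0.5627 -0.3272  0.125 ]
FR [ 0.4891 -0.3097  0.125 ]
FRa [ 0.4701 -0.2817  0.125 ]
rack yaw -0.24749021148501257 0.11065796826210492
yaw edge -0.21630594819501864 0.17870227138452124
ster yaw -0.40388469444174185 0.049248495020762784
cover yaw -0.333880470532235 0.05947712756274997
pod front yaw -0.4260281971197486
pod front yaw -0.42602819711974865
yaw from pod sides
```

```bash
python3 -m handwheel '[[[-0.0232,-0.0278,-0.004,0],[-0.0232,-0.0278,-0.004,0],[-0.0232,-0.0278,-0.004,0],[-0.0232,-0.0278,-0.004,0],[-0.0232,-0.0278,-0.004,0],[-0.0232,-0.0278,-0.004,0],[-0.0232,-0.0278,-0.004,0],[-0.0232,-0.0278,-0.004,0],[-0.0232,-0.0278,-0.004,0],[-0.0232,-0.0278,-0.004,0]]]' 0.032 20
```

```text
time_s: 1.15
ee_pos: [0.3489, -0.2349, 0.2634]
eef_rot: [3.141, 0.005, -1.343]
force: [0.7, -0.7, -1.3]
grip_width: 0.032
```

```bash
python3 -m handwheel '[[[-0.0226,-0.0272,0,0],[-0.0226,-0.0272,0,0],[-0.0226,-0.0272,0,0],[-0.0226,-0.0272,0,0],[-0.0226,-0.0272,0,0],[-0.0226,-0.0272,0,0],[-0.0226,-0.0272,0,0],[-0.0226,-0.0272,0,0],[-0.0226,-0.0272,0,0],[-0.0226,-0.0272,0,0]]]'
python3 -m handwheel '[[[0,0,0,0.14],[0,0,0,0.14],[0,0,0,0.14],[0,0,0,0.15],[0,0,0,0],[0,0,0,0]]]'
python3 - <<'E'
from h import *
m=imaging.camera_model("wrist");im=imaging.camera("wrist");np.save("w1.npy",im);import pickle;pickle.dump(m,open("w1.pkl","wb"))
o=ctrl.get_obs();print(o["ee_pos"],o["eef_rot"],m["position"],m["attitude"])
for X in([.5623,.0458,.126],[.5723,.045,.095],[.6185,.0263,.1],[.5544,-.177,.191]):print(proj(m,X,True))
cv2.imwrite("pics/w1.png",cv2.resize(im[:,:,::-1],None,fx=1.4,fy=1.4,interpolation=cv2.INTER_CUBIC))
E
```

```text
time_s: 2.15
ee_pos: [0.5693, 0.0612, 0.2643]
eef_rot: [3.141, 0.005, -1.342]
force: [0.9, -1.1, 0.2]
grip_width: 0.0318
time_s: 2.75
ee_pos: [0.5704, 0.0658, 0.261]
eef_rot: [3.133, 0.002, -1.918]
force: [-0.3, -0.9, -0.8]
grip_width: 0.0317
[0.5703989  0.06576663 0.26097956] [ 3.13328529e+00  1.81542539e-03 -1.91817068e+00] [0.63595858 0.0412024  0.41932108] [-2.44539609e-01  1.71192492e-03 -1.91834712e+00]
(np.float64(300.4000552760552), np.float64(212.0171231933686))
(np.float64(295.90068613100215), np.float64(195.5875471663426))
(np.float64(298.50982152268597), np.float64(146.60042441266899))
(np.float64(538.6577527733141), np.float64(155.29065711916115))
```

View pics/w1.png

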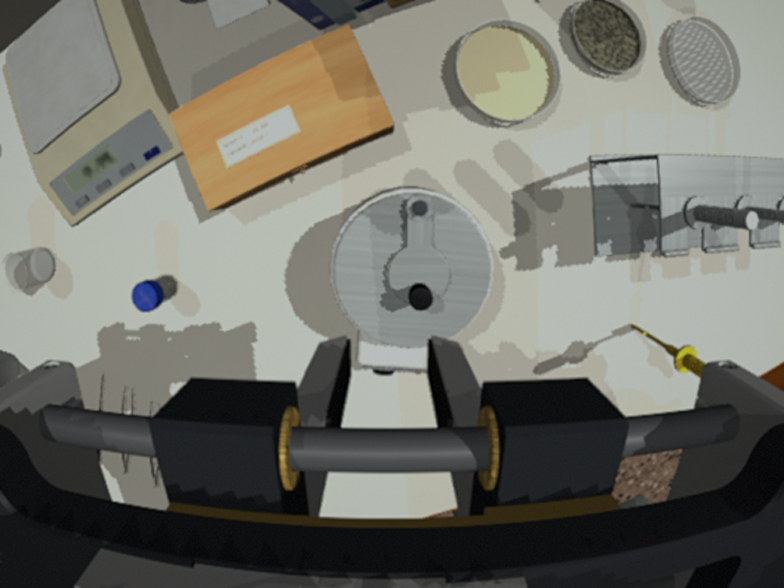

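The wrist view shows the knob at (420,294), pivot at (419,208), housing-top centre at (411,268) and spatula handle top at (750,219), at 1.4x scale. All are within 3–4 px of prediction. Now I'll combine the three views.

```bash
python3 - <<'E'
from h import *
import pickle
np.set_printoptions(precision=4,suppress=True)
T=imaging.camera_model("top");S=imaging.camera_model("side");m=pickle.load(open("w1.pkl","rb"))
t=lambda p:((p[0]+.5)/3.8-.5+205,(p[1]+.5)/3.8-.5+165)
s=lambda p:((p[0]+.5)/4.2-.5+222,(p[1]+.5)/4.2-.5+155)
w=lambda p:((p[0]+.5)/1.4-.5,(p[1]+.5)/1.4-.5)
P=dict(knob=((143,154),(163,300),(420,294)),pivot=((180,67),(103,288),(419,207)),rimc=((149,143),(147,345),(411,268)),spat=((530,161),(376,57),(751,219)))
for k,(a,b,c) in P.items():
    r=[ray(T,*t(a)),ray(S,*s(b)),ray(m,*w(c),True)]
    print(k,tri(r)[0],tri([r[0],r[2]])[0],tri([r[1],r[2]])[0])
for n,z in dict(knob=.126,pivot=.104,rimc=.095,spat=.191).items():
    print(n,z,plane(T,*t(P[n][0]),z),plane(S,*s(P[n][1]),z),plane(m,*w(P[n][2]),z,True))
E
```

```text
knob [0.5626 0.0457 0.1203] [0.5632 0.046  0.1214] [0.5623 0.0452 0.1199]
pivot [0.6179 0.0263 0.0987] [0.6176 0.0261 0.1047] [0.6176 0.0264 0.0988]
rimc [0.5741 0.0456 0.0849] [0.5741 0.0463 0.0772] [0.5747 0.0453 0.0848]
spat [ 0.5536 -0.177   0.1848] [ 0.554  -0.1759  0.1888] [ 0.553  -0.1778  0.1842]
knob 0.126 [0.5627 0.0459 0.126 ] [0.5563 0.0521 0.126 ] [0.5644 0.0456 0.126 ]
pivot 0.104 [0.6178 0.026  0.104 ] [0.6129 0.0332 0.104 ] [0.6175 0.0263 0.104 ]
rimc 0.095 [0.5723 0.045  0.095 ] [0.565  0.0566 0.095 ] [0.5773 0.0459 0.095 ]
spat 0.191 [ 0.5542 -0.1758  0.191 ] [ 0.5458 -0.1626  0.191 ] [ 0.5544 -0.1736  0.191 ]
```

```bash
python3 -m handwheel '[[[0.0108,0,0.01,0],[0.0108,0,0.02,0],[0,0,0.02,0],[0,0,0.02,0],[0,0,0.015,0],[0,0,0.015,0],[0,0,0.01,0],[0,0,0.008,0],[0,0,0.006,0],[0,0,0,0]]]'
```

```text
time_s: 3.8
ee_pos: [0.5588, 0.0399, 0.1278]
eef_rot: [3.132, 0.001, -1.901]
force: [0.0, 0.9, 0.2]
grip_width: 0.0318
```

```bash
python3 -m handwheel '[[[0.007,-0.0004,0,-0.12],[0.007,-0.0004,0,-0.12],[0.007,-0.0004,0,-0.12],[0.007,-0.0004,0,-0.12],[0.007,-0.0004,0,-0.12],[0.007,-0.0004,0,-0.12]]]'
```

```text
time_s: 4.4
ee_pos: [0.5618, -0.0015, 0.1309]
eef_rot: [3.141, 0.005, -1.152]
force: [0.5, 0.7, -0.1]
grip_width: 0.0322
```

```bash
python3 -m handwheel '[[[0.007,-0.001,0,-0.12],[0.007,-0.001,0,-0.12],[0.007,-0.001,0.001,-0.12],[0.007,-0.001,0.001,-0.12],[0.005,0,0,-0.05],[0,0,0,0]]]'
python3 - <<'E'
from h import *
im=imaging.camera("wrist");t=imaging.camera("top")
a=cv2.resize(im[60:300,150:430,::-1],(560,480),interpolation=cv2.INTER_CUBIC)
cv2.imwrite("pics/w2.png",a)
E
```

```text
time_s: 5.0
ee_pos: [0.5868, -0.0264, 0.1322]
eef_rot: [-3.137, 0.001, -0.593]
force: [0.5, 0.7, -0.2]
grip_width: 0.0318
```

View pics/w2.png

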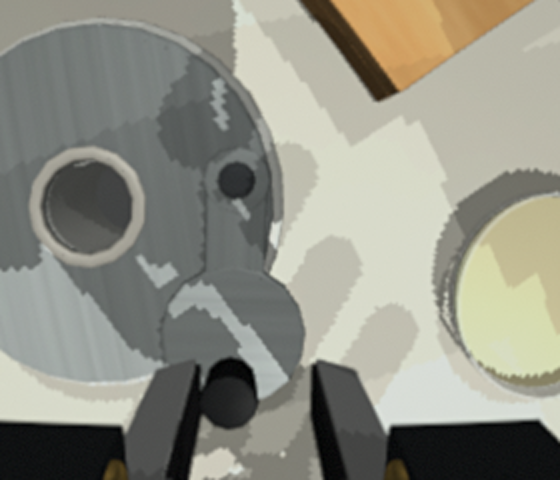

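The cover is wide open. The well mouth is in plain sight at crop (88,206), the knob is at (230,395) between the fingers, and the pivot is at (237,180).

```bash
python3 - <<'E'
from h import *
m=imaging.camera_model("wrist");f=lambda a,b:(150+(a+.5)/2-.5,60+(b+.5)/2-.5)
for z in(.09,.095):print(plane(m,*f(88,206),z,True))
print(plane(m,*f(237,180),.104,True), plane(m,*f(232,325),.101,True))
E
python3 -m handwheel '[[[0,0,-0.02,0],[0,0,-0.025,0],[0,0,-0.03,0],[0,0,-0.03,0],[0,0,-0.02,0],[0,0,0,0]]]' 0.05
```

```text
[0.57326318 0.04642051 0.09      ]
[0.57455256 0.04595779 0.095     ]
[0.61711011 0.02609216 0.104     ] [ 0.59109672 -0.00898669  0.101     ]
time_s: 5.7
ee_pos: [0.585, -0.0255, 0.2625]
eef_rot: [-3.137, 0.001, -0.605]
force: [-0.7, 1.0, -0.4]
grip_width: 0.0497
```

```bash
python3 -m handwheel '[[[0.010,0.0235,0,0],[0.010,0.0235,0,0],[0.010,0.0235,0,0],[0.010,0.0235,0,0],[0.010,0.0235,0,0],[0.009,0.021,0,0],[0,0,0,-0.12],[0,0,0,-0.12],[0,0,0,-0.1],[0,0,0,0]]]' 0.05
python3 - <<'E'
from h import *
import pickle
m=imaging.camera_model("wrist");im=imaging.camera("wrist");np.save("w3.npy",im);pickle.dump(m,open("w3.pkl","wb"))
o=ctrl.get_obs();print(o["ee_pos"],o["eef_rot"])
print(proj(m,(.554,-.1755,.191),True))
cv2.imwrite("pics/w3.png",cv2.resize(im[60:340,150:430,::-1],(560,560),interpolation=cv2.INTER_CUBIC))
E
```

```text
time_s: 6.7
ee_pos: [0.5499, -0.1764, 0.2494]
eef_rot: [-3.136, 0.01, -0.262]
force: [0.7, 0.5, 0.4]
grip_width: 0.0502
[ 0.54986743 -0.17637479  0.24937702] [-3.13565723  0.01060156 -0.26550277]
(np.float64(282.0797873234535), np.float64(232.437650098463))
```

View pics/w3.png

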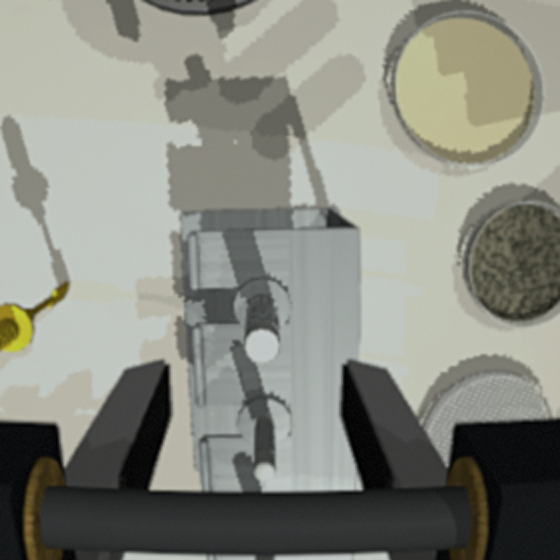

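The handle top is at crop (262,344), within 1.5 px of prediction. The rack edges run vertical in the crop, so the tool yaw matches the rack.

```bash
python3 - <<'E'
from h import *
import pickle
m=pickle.load(open("w3.pkl","rb"));f=lambda a,b:(150+(a+.5)/2-.5,60+(b+.5)/2-.5)
h=plane(m,*f(262,344),.191,True);c=plane(m,*f(262,302),.129,True);print(h,c)
# height across two wrist views
m1=pickle.load(open("w1.pkl","rb"));print(tri([ray(m,*f(262,344),True),ray(m1,(751.5)/1.4-.5,219.5/1.4-.5,True)]))
o=ctrl.get_obs();Rm=rot(o["eef_rot"]);print(o["ee_pos"],o["eef_rot"],Rm.T@(np.array([(h[0]+.554)/2,(h[1]-.1755)/2,.172])-o["ee_pos"]))
E
```

```text
[ 0.55323243 -0.17477907  0.191     ] [ 0.55345587 -0.17353533  0.129     ]
(array([ 0.55333617, -0.1755174 ,  0.18878966]), [np.float64(0.0002972350090683194), np.float64(0.00029723500906827117)])
[ 0.54986743 -0.17637479  0.24937702] [-3.13565723  0.01060156 -0.26550277] [ 0.00411342 -0.00171656  0.07734931]
```

```bash
python3 -m handwheel '[[[0.004,-0.0015,0.015,0],[0,0,0.015,0],[0,0,0.015,0],[0,0,0.012,0],[0,0,0.01,0],[0,0,0.008,0],[0,0,0.005,0],[0,0,0,0]]]' 0.05 25
python3 -c "
from h import *
o=ctrl.get_obs();Rm=rot(o['eef_rot']);print(Rm.T@(np.array([.5535,-.175,.170])-o['ee_pos']))"
```

```text
time_s: 7.55
ee_pos: [0.5534, -0.1738, 0.1592]
eef_rot: [-3.135, 0.014, -0.279]
force: [0.6, 0.4, 0.2]
grip_width: 0.0503
[ 0.00031722  0.00106966 -0.01076918]
```

```bash
python3 -m handwheel '[[[0,0.001,-0.008,0.015],[0,0,0,0]]]'; python3 -m handwheel '[[[0,0,0,0],[0,0,0,0],[0,0,0,0],[0,0,0,0],[0,0,0,0],[0,0,0,0],[0,0,0,0],[0,0,0,0]]]' 0 25
```

```text
time_s: 7.75
ee_pos: [0.5536, -0.1751, 0.1687]
eef_rot: [-3.136, 0.013, -0.296]
force: [0.2, -0.3, -0.1]
grip_width: 0.0498
time_s: 8.55
ee_pos: [0.5538, -0.1752, 0.17]
eef_rot: [-3.136, 0.011, -0.296]
force: [1.0, 0.0, -0.3]
grip_width: 0.0125
```

```bash
python3 -m handwheel '[[[0,0,-0.005,0],[0,0,-0.006,0],[0,0,-0.006,0],[0,0,0,0],[0,0,0,0]]]'; python3 - <<'E'
from h import *
T=imaging.camera_model("top");S=imaging.camera_model("side")
t=lambda p:((p[0]+.5)/3.8-.5+205,(p[1]+.5)/3.8-.5+165)
s=lambda p:((p[0]+.5)/4.2-.5+222,(p[1]+.5)/4.2-.5+155)
print(tri([ray(T,*t((490,390))),ray(S,*s((552,155)))]))
E
```

```text
time_s: 9.05
ee_pos: [0.5542, -0.1755, 0.189]
eef_rot: [-3.136, 0.01, -0.296]
force: [0.2, 0.1, -1.3]
grip_width: 0.0126
(array([ 0.42381717, -0.15703314,  0.16168945]), [np.float64(0.002270241702471734), np.float64(0.0022702417024716686)])
```

```bash
python3 -m handwheel '[[[-0.007,0.0003,0,0],[-0.007,0.0003,0,0],[-0.007,0.0003,0,0],[-0.007,0.0003,0,0],[-0.007,0.0003,0,0],[-0.007,0.0003,0,0],[-0.007,0.0003,0,0],[-0.007,0.0003,0,0],[-0.007,0.0003,0,0],[0,0,0,0]]]'
```

```text
time_s: 10.05
ee_pos: [0.4868, -0.1579, 0.1894]
eef_rot: [-3.136, 0.011, -0.296]
force: [0.1, -0.3, -1.0]
grip_width: 0.0129
```

```bash
python3 -m handwheel '[[[0,0,-0.02,0],[0,0,-0.025,0],[0,0,-0.025,0],[0,0,-0.025,0],[0,0,-0.015,0],[0,0,0,0]]]';python3 -m handwheel '[[[0.0024,-0.022,0,0],[0.0024,-0.022,0,0],[0.0024,-0.022,0,0],[0.0024,-0.022,0,0],[0.0024,-0.022,0,0],[0.0024,-0.022,0,0],[0.0024,-0.022,0,0],[0.0024,-0.022,0,0],[0.0024,-0.022,0,0],[0,0,0,0]]]'
python3 -c "
from h import *
o=ctrl.get_obs();Rm=rot(o['eef_rot']);print(Rm.T@(np.array([.574,.046,.30])-o['ee_pos']),o['eef_rot'])"
```

```text
time_s: 10.65
ee_pos: [0.4876, -0.1589, 0.3032]
eef_rot: [-3.136, 0.012, -0.296]
force: [0.6, -0.4, -0.3]
grip_width: 0.0127
time_s: 11.65
ee_pos: [0.568, 0.031, 0.2927]
eef_rot: [-3.138, 0.022, -0.298]
force: [-0.1, -0.1, -0.4]
grip_width: 0.0127
[ 0.0011748  -0.01611541 -0.00724128] [-3.13788059  0.02220154 -0.29846608]
```

```bash
python3 -m handwheel '[[[0.0028,-0.008,0,0],[0,-0.007,0,0],[0,-0.001,0,0],[0,0,0,0]]]'
python3 - <<'E'
from h import *
o=ctrl.get_obs();Rm=rot(o['eef_rot']);Rg=rot([-3.136,.011,-.296])
tt=Rg.T@np.array([0,0,-.145]);tip=o['ee_pos']+Rm@tt;print(o['ee_pos'],o['eef_rot'],"tip",tip)
im=imaging.camera("side");S=imaging.camera_model("side")
print("tip px",proj(S,tip),"well",proj(S,(.574,.046,.095)),"tcp",proj(S,o['ee_pos']))
u,v=map(int,proj(S,tip));x,y=u-60,v-80
cv2.imwrite("pics/s4.png",cv2.resize(im[y:y+140,x:x+120,::-1],None,fx=4.2,fy=4.2,interpolation=cv2.INTER_CUBIC));print(x,y)
E
```

```text
time_s: 12.05
ee_pos: [0.5754, 0.0452, 0.2907]
eef_rot: [-3.139, 0.024, -0.299]
force: [-0.3, 0.0, -0.0]
grip_width: 0.0124
[0.57543812 0.04519118 0.2907362 ] [-3.13886688  0.02441272 -0.29930242] tip [0.57345725 0.04536741 0.14574984]
tip px (np.float64(255.9342449269662), np.float64(215.5049678972727)) well (np.float64(256.14063325546897), np.float64(233.5278449267286)) tcp (np.float64(253.54513529616136), np.float64(159.01197403870245))
195 135
```

View pics/s4.png

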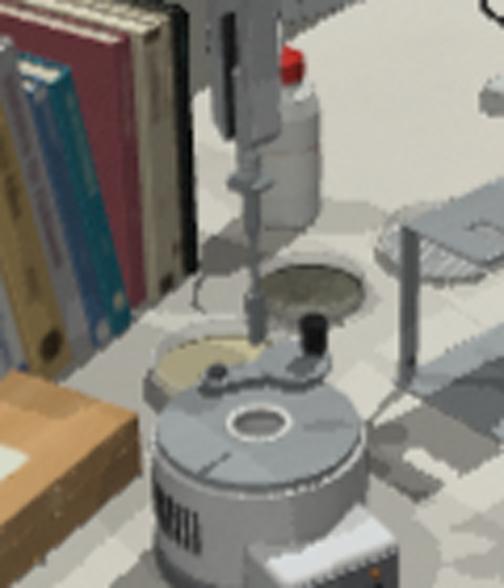

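The blade tip is at crop (258,343), directly above the well mouth at (259,423) and within about 1 px of prediction. Lowering now.

```bash
cat > tip.py <<'E'
from h import *
o=ctrl.get_obs();Rm=rot(o['eef_rot']);Rg=rot([-3.136,.011,-.296])
tip=o['ee_pos']+Rm@(Rg.T@np.array([0,0,-.145]));print("tip",tip.round(4),"err tool",(Rm.T@(np.array([.574,.0458,.048])-tip)).round(4),o['force'].round(1),o['eef_rot'].round(3))
E
python3 -m handwheel '[[[0,0,0.01,0],[0,0,0.01,0],[0,0,0.01,0],[0,0,0.008,0],[0,0,0.004,0],[0,0,0,0]]]';python3 tip.py
```

```text
time_s: 12.7
ee_pos: [0.5737, 0.0444, 0.2441]
eef_rot: [-3.139, 0.026, -0.301]
force: [0.2, 0.6, -0.2]
grip_width: 0.0129
tip [0.5715 0.0446 0.0991] err tool [ 0.0033 -0.0018  0.0511] [ 0.2  0.6 -0.2] [-3.139  0.026 -0.301]
```

```bash
python3 -m handwheel '[[[0.0033,-0.0018,0.002,0],[0.0003,0,0.009,0],[0.0003,0,0.009,0],[0.0003,0,0.009,0],[0.0003,0,0.009,0],[0.0002,0,0.007,0],[0,0,0.004,0],[0,0,0,0]]]';python3 tip.py
```

```text
time_s: 13.5
ee_pos: [0.5779, 0.0453, 0.1905]
eef_rot: [-3.139, 0.026, -0.301]
force: [0.1, -0.0, -0.5]
grip_width: 0.0127
tip [0.5757 0.0455 0.0455] err tool [-0.0018  0.0002 -0.0025] [ 0.1 -0.  -0.5] [-3.139  0.026 -0.301]
```

Inside, with no contact force. Holding for 2.5 s.

```bash
for i in 1; do python3 -m handwheel '[[[-0.001,0,0,0],[0,0,0,0],[0,0,0,0],[0,0,0,0],[0,0,0,0],[0,0,0,0],[0,0,0,0],[0,0,0,0],[0,0,0,0],[0,0,0,0]]]'; python3 tip.py; done
python3 -m handwheel '[[[0,0,0,0],[0,0,0,0],[0,0,0,0],[0,0,0,0],[0,0,0,0],[0,0,0,0],[0,0,0,0],[0,0,0,0],[0,0,0,0],[0,0,0,0]]]'
python3 -m handwheel '[[[0,0,0,0],[0,0,0,0],[0,0,0,0],[0,0,0,0],[0,0,0,0]]]'; python3 tip.py
python3 - <<'E'
from h import *
im=imaging.camera("side");cv2.imwrite("pics/s5.png",cv2.resize(im[135:275,195:315,::-1],None,fx=4.2,fy=4.2,interpolation=cv2.INTER_CUBIC))
E
```

```text
time_s: 14.5
ee_pos: [0.5774, 0.0457, 0.192]
eef_rot: [-3.139, 0.023, -0.301]
force: [0.1, 0.7, -0.3]
grip_width: 0.0126
tip [0.5756 0.0458 0.047 ] err tool [-0.0015  0.0005 -0.001 ] [ 0.1  0.7 -0.3] [-3.139  0.023 -0.301]
time_s: 15.5
ee_pos: [0.5774, 0.0457, 0.1919]
eef_rot: [-3.139, 0.024, -0.301]
force: [0.4, -0.6, -0.8]
grip_width: 0.0126
time_s: 16.0
ee_pos: [0.5774, 0.0457, 0.1919]
eef_rot: [-3.139, 0.024, -0.301]
force: [-0.1, -0.3, -1.0]
grip_width: 0.0126
tip [0.5755 0.0458 0.0469] err tool [-0.0015  0.0005 -0.001 ] [-0.1 -0.3 -1. ] [-3.139  0.024 -0.301]
```

View pics/s5.png

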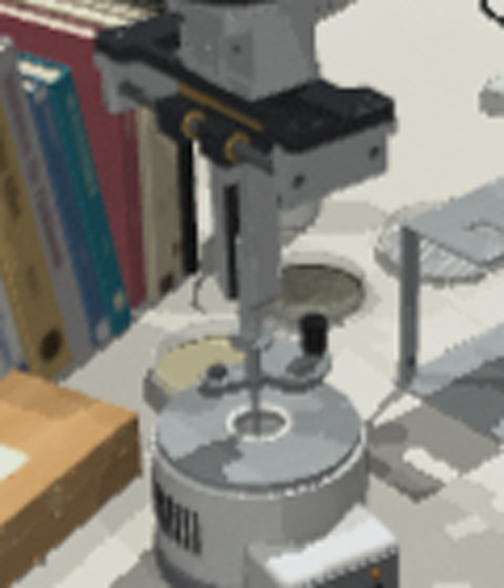

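The shaft enters the middle of the well at (257,420) without contact. Lifting out and returning to the front of the slot.

```bash
python3 -m handwheel '[[[0,0,-0.01,0],[-0.0005,0,-0.015,0],[-0.0005,0,-0.02,0],[0,0,-0.02,0],[0,0,-0.02,0],[0,0,-0.015,0],[0,0,-0.008,0],[0,0,0,0]]]'
python3 -m handwheel '[[[-0.0024,0.022,-0.001,0],[-0.0024,0.022,-0.001,0],[-0.0024,0.022,-0.001,0],[-0.0024,0.022,-0.001,0],[-0.0024,0.022,0,0],[-0.0024,0.022,0,0],[-0.0024,0.022,0,0],[-0.0024,0.022,0,0],[-0.0024,0.022,0,0],[0,0,0,0]]]'
python3 -c "
from h import *
o=ctrl.get_obs();Rm=rot(o['eef_rot']);print(Rm.T@(np.array([.4868,-.1579,.19])-o['ee_pos']),o['eef_rot'])"
```

```text
time_s: 16.85
ee_pos: [0.5786, 0.0449, 0.309]
eef_rot: [-3.138, 0.021, -0.301]
force: [0.4, 0.1, -1.3]
grip_width: 0.0125
time_s: 17.85
ee_pos: [0.4945, -0.1437, 0.306]
eef_rot: [-3.139, 0.031, -0.299]
force: [-0.4, -0.1, -0.8]
grip_width: 0.0128
[0.00048436 0.01613992 0.11599262] [-3.13899847  0.03131008 -0.29883345]
```

```bash
python3 -m handwheel '[[[-0.001,0.008,0,0],[0,0.008,0,0],[0,0,0.02,0],[0,0,0.02,0],[0,0,0.02,0],[0,0,0.02,0],[0,0,0.015,0],[0,0,0.01,0],[0,0,0,0],[0,0,0,0]]]'
python3 -c "
from h import *
o=ctrl.get_obs();Rm=rot(o['eef_rot']);print(Rm.T@(np.array([.4868,-.1579,.19])-o['ee_pos']),o['eef_rot'])"
```

```text
time_s: 18.85
ee_pos: [0.4861, -0.1569, 0.1962]
eef_rot: [-3.138, 0.032, -0.295]
force: [-0.7, -0.3, -0.3]
grip_width: 0.0123
[0.00119526 0.00081306 0.00617568] [-3.13844711  0.03198012 -0.29487947]
```

```bash
python3 -m handwheel '[[[0,0.0008,0.006,0],[0.007,-0.0003,0,0],[0.007,-0.0003,0,0],[0.007,-0.0003,0,0],[0.007,-0.0003,0,0],[0.007,-0.0003,0,0],[0,0,0,0]]]'
python3 -c "
from h import *
o=ctrl.get_obs();Rm=rot(o['eef_rot']);print(Rm.T@(np.array([.5540,-.1754,.188])-o['ee_pos']),o['force'])"
```

```text
time_s: 19.55
ee_pos: [0.524, -0.1676, 0.1908]
eef_rot: [-3.139, 0.028, -0.295]
force: [-0.4, 0.3, -0.1]
grip_width: 0.0124
[ 0.03104089 -0.00120642  0.00196825] [-0.43239052  0.30695336 -0.09549504]
```

```bash
python3 -m handwheel '[[[0.007,-0.0003,0,0],[0.007,-0.0003,0,0],[0.007,-0.0003,0,0],[0.006,-0.0003,0,0],[0.004,0,0,0],[0,0,0,0]]]'
python3 - <<'E'
from h import *
o=ctrl.get_obs();Rm=rot(o['eef_rot']);print(Rm.T@(np.array([.5540,-.1753,.171])-o['ee_pos']),o['force'])
im=imaging.camera("side");a=im[140:240,275:375,::-1]
cv2.imwrite("pics/s6.png",cv2.resize(a,None,fx=5,fy=5,interpolation=cv2.INTER_CUBIC))
E
```

```text
time_s: 20.15
ee_pos: [0.5568, -0.1761, 0.1896]
eef_rot: [-3.139, 0.028, -0.295]
force: [0.2, 0.1, -1.4]
grip_width: 0.0121
[-2.33313388e-03  9.45230966e-05  1.87109728e-02] [ 0.17768667  0.06859889 -1.42677868]
```

View pics/s6.png

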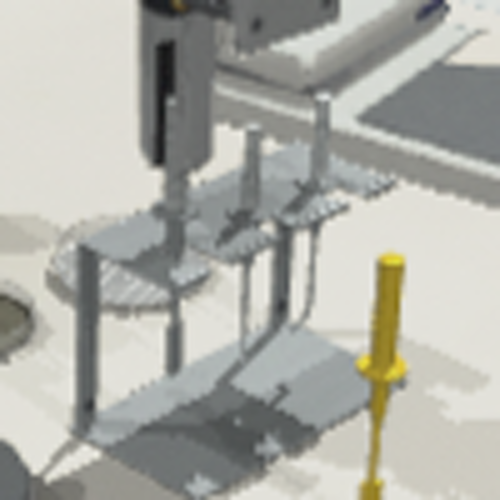

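The spatula is back in its slot, with the collar hovering above the shelf at (178,205). Lowering it.

```bash
python3 -m handwheel '[[[-0.001,0,0.004,0],[0,0,0.005,0],[0,0,0.004,0],[0,0,0.002,0],[0,0,0,0],[0,0,0,0]]]'
```

```text
time_s: 20.8
ee_pos: [0.5543, -0.1753, 0.1731]
eef_rot: [-3.139, 0.029, -0.295]
force: [0.9, 0.8, -0.4]
grip_width: 0.0122
```

```bash
python3 -m handwheel '[[[0,0,0.002,0],[0,0,0.001,0],[0,0,0,0]]]'; python3 -m handwheel '[[[0,0,0,0],[0,0,0,0],[0,0,0,0],[0,0,0,0],[0,0,0,0],[0,0,0,0],[0,0,0,0],[0,0,0,0]]]' 0.045
```

```text
time_s: 21.1
ee_pos: [0.5544, -0.1753, 0.1701]
eef_rot: [-3.139, 0.029, -0.295]
force: [0.1, -0.7, -0.3]
grip_width: 0.0127
time_s: 21.9
ee_pos: [0.5545, -0.1754, 0.1705]
eef_rot: [-3.139, 0.028, -0.295]
force: [-0.3, 0.0, 0.2]
grip_width: 0.0448
```

Now straight up, then look.

```bash
python3 -m handwheel '[[[0,0,-0.01,0],[0,0,-0.015,0],[0,0,-0.02,0],[0,0,-0.02,0],[0,0,-0.02,0],[0,0,-0.01,0],[0,0,0,0]]]'
python3 - <<'E'
from h import *
m=imaging.camera_model("wrist");im=imaging.camera("wrist");s=imaging.camera("side")
a=cv2.resize(im[110:340,170:400,::-1],(500,500),interpolation=cv2.INTER_CUBIC);b=cv2.resize(s[150:250,285:345,::-1],(300,500),interpolation=cv2.INTER_CUBIC)
cv2.imwrite("pics/x7.png",np.hstack([a,b]));print(m)
print(proj(m,(.5535,-.175,.191),True),proj(imaging.camera_model("side"),(.5535,-.175,.191)))
E
```

```text
time_s: 22.6
ee_pos: [0.557, -0.1764, 0.2728]
eef_rot: [-3.139, 0.027, -0.295]
force: [-0.6, 0.1, -0.4]
grip_width: 0.0454
{'camera_matrix': array([[325.1922621 ,   0.        , 277.51556988],
       [  0.        , 325.1922621 , 214.48524923],
       [  0.        ,   0.        ,   1.        ]]), 'position': array([ 0.58166564, -0.11472637,  0.43185674]), 'attitude': array([-0.23262895,  0.0275797 , -0.29519789])}
(np.float64(273.9144839709388), np.float64(225.5778198621788)) (np.float64(310.9450888618282), np.float64(165.71476688221202))
```

View pics/x7.png

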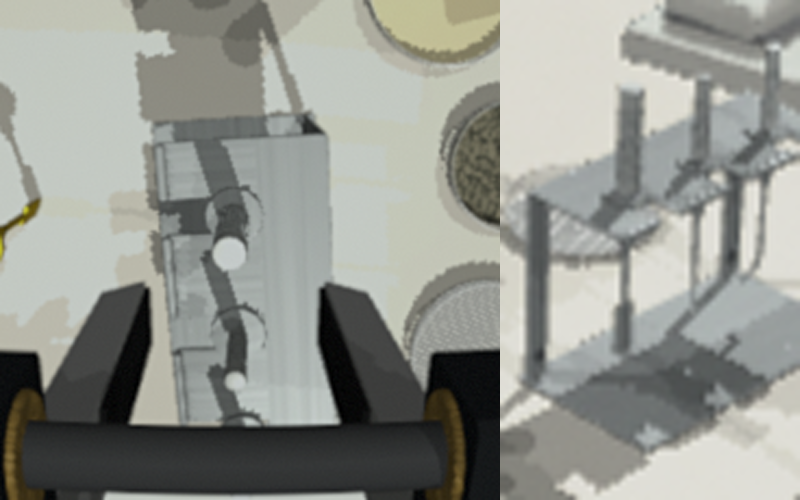

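The spatula hangs upright: its handle top at (230,252) is within 2 px of its start position. The needle and hook are undisturbed. On to the cover.

```bash
python3 -m handwheel '[[[-0.0027,-0.022,0,0],[-0.0027,-0.022,0,0],[-0.0027,-0.022,0,0],[-0.0027,-0.022,0,0],[-0.0027,-0.022,0,0],[-0.0027,-0.022,0,0],[-0.0027,-0.022,0,0],[0,0,0,0.15],[0,0,0,0.15],[0,0,0,0]]]' 0.034
python3 - <<'E'
from h import *
o=ctrl.get_obs();Rm=rot(o['eef_rot']);print(Rm.T@(np.array([.583,-.023,.131])-o['ee_pos']))
m=imaging.camera_model("wrist");im=imaging.camera("wrist")
p=proj(m,(.5818,-.0219,.126),True);print(p)
u,v=map(int,p);g=im[v-25:v+26,u-25:u+26].max(2)
n,l,st,c=cv2.connectedComponentsWithStats((g<50).astype(np.uint8))
for i in range(1,n):
    if st[i,4]>20:
        q=c[i]+[u-25,v-25];print(st[i],q,plane(m,*q,.122,True))
E
```

```text
time_s: 23.7
ee_pos: [0.5809, -0.0167, 0.259]
eef_rot: [3.127, 0.046, -0.605]
force: [0.7, -0.0, 0.4]
grip_width: 0.0341
[0.01120949 0.0022034  0.12767165]
(np.float64(286.74917779162024), np.float64(213.42410836087743))
[ 19  14  16  20 242] [287.12396694 211.64876033] [ 0.58242165 -0.02147137  0.122     ]
```

```bash
python3 -m handwheel '[[[0.005,0.002,0.01,0],[0.001,0,0.02,0],[0.001,0,0.02,0],[0.001,0,0.02,0],[0.001,0,0.015,0],[0.001,0,0.012,0],[0,0,0,0]]]'
python3 -c "
from h import *
o=ctrl.get_obs();Rm=rot(o['eef_rot']);print(Rm.T@(np.array([.5822,-.0218,.129])-o['ee_pos']),o['force'])"
```

```text
time_s: 24.45
ee_pos: [0.5825, -0.0259, 0.1516]
eef_rot: [3.126, 0.051, -0.578]
force: [0.5, 0.4, 0.6]
grip_width: 0.0341
[-0.00128698 -0.00362807  0.02268996] [0.50336641 0.44154308 0.60430318]
```

```bash
python3 -m handwheel '[[[0,-0.0035,0,0],[0,0,0.007,0],[0,0,0.008,0],[0.0005,0,0.006,0],[0,0,0,0]]]'
python3 -c "
from h import *
o=ctrl.get_obs();Rm=rot(o['eef_rot']);print(Rm.T@(np.array([.5822,-.0218,.129])-o['ee_pos']),o['force'])"
```

```text
time_s: 24.95
ee_pos: [0.5846, -0.0229, 0.1303]
eef_rot: [3.127, 0.049, -0.576]
force: [0.8, 0.2, 0.4]
grip_width: 0.0339
[-0.00255274  0.00032005  0.00138871] [0.82682439 0.18321878 0.42099662]
```

```bash
python3 -m handwheel '[[[-0.006,0,0,0],[-0.007,-0.0004,0,0.12],[-0.007,-0.0004,0,0.12],[-0.007,-0.0004,0,0.12],[-0.007,-0.0004,0,0.12],[-0.007,-0.0004,0,0.12],[0,0,0,0]]]' 0.026
python3 -c "
from h import *
o=ctrl.get_obs();d=o['ee_pos'][:2]-np.array([.6177,.0262]);print(np.hypot(*d),np.arctan2(-d[1],-d[0])+.42,o['eef_rot'],o['force'])"
```

```text
time_s: 25.65
ee_pos: [0.5558, 0.0087, 0.1339]
eef_rot: [3.105, 0.029, -1.198]
force: [0.5, -0.1, -0.4]
grip_width: 0.0261
0.06429114022081152 0.6961763347778893 [ 3.10517073  0.02944258 -1.19839068] [ 0.50514348 -0.09084369 -0.3817787 ]
```

```bash
python3 -m handwheel '[[[-0.007,-0.002,0.003,0.12],[-0.007,-0.001,0.002,0.12],[-0.007,-0.001,0,0.12],[-0.007,-0.0005,0,0.12],[-0.006,-0.0005,0,0.1],[0,0,0,0]]]'
python3 -c "
from h import *
o=ctrl.get_obs();d=o['ee_pos'][:2]-np.array([.6177,.0262]);print(np.hypot(*d),np.arctan2(-d[1],-d[0])+.42,o['eef_rot'],o['force'])"
```

```text
time_s: 26.25
ee_pos: [0.5559, 0.0429, 0.1309]
eef_rot: [3.098, 0.004, -1.777]
force: [0.7, -0.3, -0.0]
grip_width: 0.0262
0.06402190090962 0.15587646344185152 [ 3.09803001  0.00425825 -1.7766345 ] [ 0.66375881 -0.31716562 -0.04222437]
```

```bash
python3 -m handwheel '[[[-0.006,-0.002,0,0.1],[-0.005,-0.001,0,0.08],[-0.003,0,0,0],[-0.002,0,0,0]]]'
python3 -c "
from h import *
o=ctrl.get_obs();d=o['ee_pos'][:2]-np.array([.6177,.0262]);print(np.hypot(*d),np.arctan2(-d[1],-d[0])+.42,o['eef_rot'],o['force'])"
```

```text
time_s: 26.65
ee_pos: [0.5631, 0.0565, 0.1311]
eef_rot: [3.097, -0.003, -1.94]
force: [-0.7, -0.4, -0.3]
grip_width: 0.0258
0.06244038752024534 -0.08678211241505623 [ 3.0974945  -0.00349423 -1.94007465] [-0.71603821 -0.42711507 -0.2795494 ]
```

```bash
for i in 1 2; do python3 -m handwheel '[[[-0.002,0,0,0],[-0.001,0,0,0],[0,0,0,0]]]'; done
```

```text
time_s: 26.95
ee_pos: [0.563, 0.0565, 0.1309]
eef_rot: [3.096, -0.009, -1.928]
force: [0.2, -0.0, 0.0]
grip_width: 0.0259
time_s: 27.25
ee_pos: [0.563, 0.0567, 0.1308]
eef_rot: [3.094, -0.013, -1.921]
force: [-1.4, -1.4, 0.6]
grip_width: 0.0259
```

```bash
python3 -m handwheel '[[[-0.005,0,0,0],[-0.005,0,0,0]]]'; python3 -m handwheel '[[[0.006,0,0,0],[0,0,0,0]]]'
python3 - <<'E'
from h import *
im=imaging.camera("wrist");s=imaging.camera("side")
a=cv2.resize(im[90:290,200:400,::-1],(450,450),interpolation=cv2.INTER_CUBIC);b=cv2.resize(s[185:305,210:310,::-1],(350,450),interpolation=cv2.INTER_CUBIC)
cv2.imwrite("pics/x8.png",np.hstack([a,b]))
E
```

```text
time_s: 27.45
ee_pos: [0.5637, 0.0587, 0.1303]
eef_rot: [3.09, -0.03, -1.918]
force: [-20.4, -41.8, 12.2]
grip_width: 0.0266
time_s: 27.65
ee_pos: [0.5616, 0.0517, 0.1306]
eef_rot: [3.09, -0.031, -1.915]
force: [-0.3, 0.6, 0.6]
grip_width: 0.0261
```

View pics/x8.png

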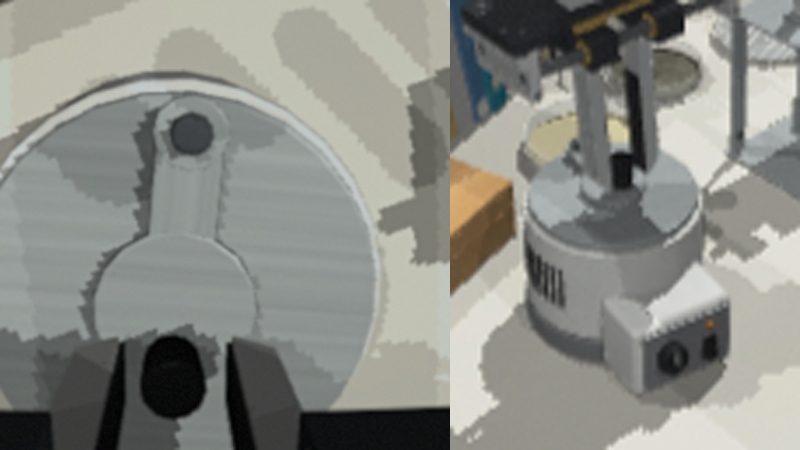

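The cover is against its stop: the last push met a hard 46 N. The knob sits free between the fingers at (175,380). Lifting clear.

```bash
python3 -m handwheel '[[[0,0,-0.015,0],[0,0,-0.02,0],[0,0,-0.03,0],[0,0,-0.03,0],[0,0,-0.03,0],[0,0,-0.02,0],[0,0,0,0],[0,0,0,0]]]'
python3 - <<'E'
from h import *
m=imaging.camera_model("wrist");im=imaging.camera("wrist");t=imaging.camera("top");s=imaging.camera("side")
W=np.load("side0.npy")
p=proj(m,(.563,.0507,.124),True);u,v=map(int,p);g=im[v-25:v+26,u-25:u+26].max(2)
n,l,st,c=cv2.connectedComponentsWithStats((g<50).astype(np.uint8));i=1+st[1:,4].argmax();k=plane(m,*(c[i]+[u-25,v-25]),.122,True)
d=np.array([.6177,.0262])-k[:2];print(st[i],k,np.hypot(*d),"cover",np.arctan2(d[1],d[0])+.42)
cv2.imwrite("pics/x9.png",np.hstack([cv2.resize(im[:,:,::-1],(400,300)),cv2.resize(s[140:320,130:370,::-1],(400,300),interpolation=cv2.INTER_CUBIC)]))
E
```

```text
time_s: 28.55
ee_pos: [0.5711, 0.0595, 0.2795]
eef_rot: [3.089, -0.025, -1.904]
force: [-0.6, 0.1, -0.5]
grip_width: 0.0257
[ 17  16  16  17 218] [0.56390842 0.05110116 0.122     ] 0.059275640506992175 cover -0.013545595922514142
```

```bash
python3 - <<'E'
from h import *
s=imaging.camera("side").astype(int);d=np.abs(s-np.load("side0.npy")).max(2)
for n,(u0,u1,v0,v1) in dict(rack=(288,345,160,228),vial=(160,182,288,318),agar=(228,268,212,224),small=(250,290,340,370)).items(): print(n,(d[v0:v1,u0:u1]>40).mean().round(3))
print(ctrl.hand_in())
E
```

```text
rack 0.002
vial 0.0
agar 0.0
small 0.0
the job is handed in; nothing more can be done
None
```

The job is done and handed in at about 29 s of the 72 s; the hand-in gives no verdict.

**What I did:**
- I swung the cover open to about 1.35 rad and drew the thick-handled spatula out of the rack's left (+y) slot.
- I held its blade about 48 mm deep in the well for about 2.5 s. It was within 2 mm of the axis, and the wrist force stayed at noise level.
- I hung it back in the same slot, let go, and pushed the cover shut against its stop.

**Last checks:**
- **Cover:** it measured about -0.01 rad, so it is shut.
- **Spatula:** after release its handle top was within about 2 px of the start position, hanging upright.
- **Rack, vial and dishes:** the side view of the rack (all three tools), the vial, and what I took to be the agar and small dishes was essentially unchanged from the start (at most 0.2% of pixels differed).
- **Gripper:** it was clear of everything.

**What disagreed or went less well:**
- The side camera put heights about 5–6 mm below the text's values. I relied on the top and wrist views instead, which fitted within about 2 mm, except that the knob top and the housing rim still came out low.
- My last push on the cover met its stop at about 46 N at the wrist, harder than needed. It was the fingers that pressed, well below the 120 N wrist limit.
- The tool's tilt drifted by up to about 0.06 rad during the moves.
- The final picture could not be viewed because the 12-picture limit was reached, so the last checks are numerical.

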